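Lock the telescopic screen prop in its middle hole

TASK

The sprung button of the telescopic prop has got lost inside its outer tube. Turn the head so that its nose points to the same side as the row of holes and draw the leg up gently until the button snaps out through the middle hole, without straining it against the hole; then let go, leaving the jar and the tape roll where they are.

Things in the scene. Friction and masses are not known exactly. Their poses are not given: they have to be found in the camera images.
- prop: grey 120 x 120 x 12 mm foot plate of the prop, fixed to the table; origin at the centre of its underside on the table, z up along the axis of the tube. The row of holes is on its -x side.
- tube: upright outer tube on the foot plate, 37 mm diameter, wall 3.5 mm, 42 mm black collar, top 153 mm above the table; origin and axes as the foot plate's. In its -x side are three holes, 11 mm high and 12 mm wide, centred 37, 85 and 133 mm above the table. It cannot move and bears the pull on a button in a hole: at most 25 N.
- mid_hole (a point): centre of the middle hole on the outside of the tube, 85 mm above the table; axes as the tube's, the hole looks to -x
- head_grip (a point): middle of the head's top edge, on the tube's axis; its axes turn with the head, a grey bar along x from -47 to +31 mm, 14 mm thick (y), 26 mm tall, underside 28 mm below this point, a 34 mm black boss under it. Lips at x = +30 and -40 mm, 8 mm thick, rise 8 mm above this point. An 11 mm thick nose reaches to x = -64 mm, on the button's side. Pinch the bar across its thickness from above.
- lift (a joint): height of the leg (27 mm diameter, 0.2 kg) in m, up positive, -0.036 to 0.055, starts at -0.030 to -0.020. Near 0 the button is level with the middle hole; but it sits in the leg, hidden, only to within 10 mm either way, so the click comes between -0.010 and 0.010. Stays where it is left: friction about 5 N, lifting takes 7 to 10 N.
- twist (a joint): turn of the head about the vertical in rad, anticlockwise from above positive, -1.2 to 1.2; at 0 the nose points to the side of the holes (-x of the foot plate) and the button is in line with them. Friction 0.04 N m.
- button (a joint): how far the sprung button is pressed in, in m: 0 when fully out of a hole (4 mm proud of the tube), about 0.007 while the tube's wall holds it in. Round-nosed steel pin, 9 mm diameter, spring 2 to 4 N. Out in a hole it locks the leg against sliding (about 1 mm of play each way) and turning.
- ink_jar: loose small ink jar with a red screw lid, 67 mm across, 62 mm tall, standing beside the prop; origin at the centre of its underside; to be left alone
- tape_roll: loose brown roll of tape lying flat, 84 mm across, 30 mm tall, beside the prop; origin at the centre of its underside; to be left alone

How it is judged:
By the outcome, as a careful person would: the job done as asked, in the order asked, and still so for the second after the job is handed in, with the robot touching nothing.
It also fails if it takes over 45 s, if anything falls off the work surface, if the arm or the gripper's body presses on something with over 40 N, if the wrist force passes 120 N, or if a joint passes its speed limit or range.

ROBOT

A 6-joint arm with a two-finger parallel gripper is mounted at the origin on a cart in front of the work surface, level with it; the furniture and walls round the work are solid. World frame = base frame: x ahead of the robot, y to its left, z up, the work surface at z = 0. Lengths are in m, angles in rad, forces in N, time in s.
With the tool pointing down it reaches from about 0.275 to 0.825 m from the base axis. Payload 5.2 kg.
Tool frame: the origin (TCP) lies at the very end of the fingers, on their centre line; the grasp point (between the pads) lies 19 mm behind it (robot.tcp_to_grasp is the distance from the TCP to the grasp point, in m); z points along the fingers, y is the line along which they close (so a half turn about z gives the same grasp; the last joint's range is limited). The gripper opens to 93 mm and grips with 3 to 60 N. Pads are 15 mm wide; open, the fingers measure 128 mm over their backs; the gripper's body (75 mm by 188 mm) begins 65 mm behind the grasp point.
Start: joints at [-0.203, 0.259, 1.535, -0, 1.348, -0.203], TCP at [0.55, 0, 0.219] pointing down, gripper open.
Joint ranges: [-3.14, 3.14], [-0.91, 2.08], [0.19, 2.58], [-1.22, 4.36], [0.22, 2.71], [-3.12, 3.12]. Speed limits (rad/s): [2.57, 2.57, 3.14, 3.14, 3.14, 3.14].

INTERFACE

Orientations are given as a unit quaternion [w, x, y, z].
In Python, from workcell import robot, optics gives the robot as it stands.
- The arm moves only by the tool drive_tool, never from a script. Its arguments are lists of equal length, an entry for each row: "linear": the shift along the world's x, y, z scaled (see below), a list of three; "delta_rot": the turn, a rotation vector about the world's x, y, z scaled (see below), a list of three; "claw": the opening, from 0 (shut) to 1 (fully open). A call has 1 to 20 rows; each row is the pose to reach, as a shift and turn from the pose commanded when the call began; what a row does not reach only later rows make up. The controller multiplies each number of a shift by 0.1 m and each number of a turn by 45 degrees. A row lasts 1/12 s, in which the tool goes at most 41.7 mm and 7.16 degrees, less where a joint would pass 70% of its speed; a pose out of reach is approached as far as the arm can. A call with a number of a shift or a turn outside -1 to 1 is refused whole. A call with a gripper value outside its range is refused whole. The fingers move at their own pace and stop on an object; "grip_force" is the grip in N (left out, the last holds). Time passes only in rows, so rows that repeat a pose let the fingers close. It gives the time, the measured TCP pose, the force, the opening and the grip force at its end, in the units of the state.
- robot.sense(): the state, without advancing time (a new reading comes with each control period).
- optics.grab_frame(name): name is "scene" or "side" or "wrist"; returns a dict with "frame" (384x512x3 uint8, red, green, blue), "depth" (384x512 float32, m along the optical axis (not along the pixel's ray), 0 where there is no reading), "mtx" (3x3 intrinsics, pixels), "world_to_cam" (4x4, takes a point from world to camera coordinates); the wrist camera has in their place "hand_eye" (4x4, takes a point from camera to tool coordinates, whose origin is the TCP and whose axes are the flange's). Camera axes: x right, y down, z forward; pixel columns grow to the right and rows downward; lengths in m; the calibration is good to about 2 mm. The wrist camera is an equidistant fisheye: a pixel r from the principal point sees the ray r / f radians off the axis. A picture is of the moment at which its call begins: read the wrist's pose just before it.
- robot.sign_off(): hands the job in; it is judged then, once.
The state is a dict: "time": time; "q": joint angles; "dq": joint speeds; "joint_torque": joint torques, N m; "ee_pos": TCP position; "tool_rot": TCP orientation; "ft_force": force on the tool from outside, world axes, zero at the start; "torque": the same for the moment, N m; "width": finger opening in m; "gripper_force": force on a finger pad.
Only numpy, scipy, OpenCV 4.12 (cv2) and the standard library are available. Lean on these libraries where they do the work, as an engineer would, in place of code of your own. Each camera call takes 0.05 s, during which the arm holds its last target. There are 200 camera calls.

## Working session

There is one attempt and no reset: what is moved stays moved. The work goes in short steps, Python scripts to look and compute and a tool call to move; the robot and the scene stay as the last step left them, time stands still between calls to the robot, and variables do not carry over. Pictures are saved under pics/ and viewed, at most 10 in all, crops included, and the job is handed in when it is done.

Besides the shell and the picture viewer there is one more tool, called after ">>>" as a command line: name --argument value ..., lists and objects as JSON in quotes. drive_tool: Moves the arm, as the interface text tells. Shifts and turns lie within -1 to 1; 1 stands for 0.1 m of shift or 45 degrees of turn. Its arguments: {"type":"object","properties":{"linear":{"type":"array","items":{"type":"array","items":{"type":"number","minimum":-1,"maximum":1}}},"delta_rot":{"type":"array","items":{"type":"array","items":{"type":"number","minimum":-1,"maximum":1}}},"claw":{"type":"array","items":{"type":"number"}},"grip_force":{"type":"number"}},"required":["linear","delta_rot","claw"]}

```bash
ls; mkdir -p pics
python3 - <<'E'
from workcell import robot, optics
import cv2,numpy as np
s=robot.sense();print(s)
a=[]
for n in("scene","side"):
    d=optics.grab_frame(n);np.savez(f"{n}0.npz",**d);a.append(d["frame"])
    print(n,d["mtx"].tolist(),d["world_to_cam"].round(3).tolist())
cv2.imwrite("pics/a.png",cv2.resize(np.vstack(a)[:,:,::-1],None,fx=.78,fy=.78) if 0 else a[0][:,:,::-1])
cv2.imwrite("pics/b.png",a[1][:,:,::-1])
E
```

```text
pics
{'time': 0.0, 'q': array([-2.02784916e-01,  2.59368018e-01,  1.53608278e+00, -4.21253666e-05,
        1.34798046e+00, -2.02809849e-01]), 'dq': array([-0.00123833, -0.00018637, -0.00157315, -0.00108223,  0.00133818,
       -0.00209814]), 'joint_torque': array([ 2.41929010e-04, -4.37298238e+01, -2.84004611e+01,  7.19661056e-02,
        4.11791797e-02, -1.14769305e-04]), 'ee_pos': array([5.49454318e-01, 1.28583982e-04, 2.17804361e-01]), 'tool_rot': array([-7.56348278e-04,  7.07094362e-01,  7.07118602e-01, -5.22946836e-04]), 'ft_force': array([-1.14198365,  0.15051859, -0.42877813]), 'torque': array([ 0.01288414, -0.04316851, -0.04556448]), 'gripper_force': 0.0, 'width': 0.09334568619237163}
scene [[399.12359216979223, 0.0, 256.07499770761797], [0.0, 399.12359216979223, 193.8409104484444], [0.0, 0.0, 1.0]] [[0.879, -0.477, 0.017, -0.449], [-0.198, -0.396, -0.896, 0.221], [0.435, 0.784, -0.443, 0.734], [0.0, 0.0, 0.0, 1.0]]
side [[403.1044471103503, 0.0, 251.4350270828422], [0.0, 403.1044471103503, 191.85418052452175], [0.0, 0.0, 1.0]] [[-1.0, -0.011, -0.017, 0.509], [0.012, 0.369, -0.929, 0.135], [0.017, -0.929, -0.369, 0.992], [0.0, 0.0, 0.0, 1.0]]
```

View pics/a.png

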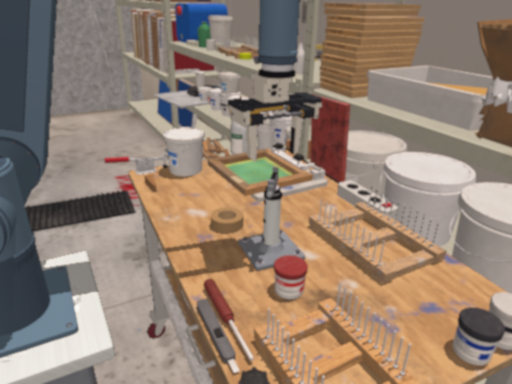

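View pics/b.png

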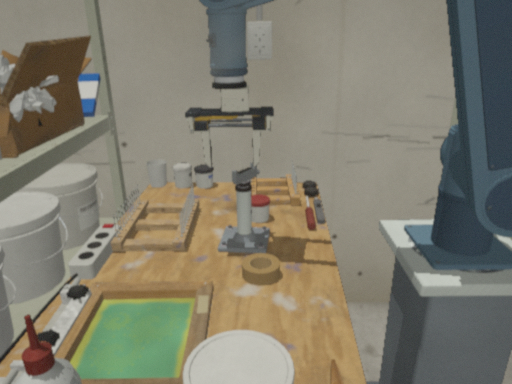

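The scene view shows the prop at about (272,215), the head at (272,180), the jar at (290,277) and the tape at (227,220). In the side view the head is at (245,175) and the plate at (245,240). I'll zoom in next and measure with the depth.

```bash
cat > h.py <<'E'
import numpy as np,cv2
def cloud(d):
    K=d["mtx"];z=d["depth"];v,u=np.indices(z.shape)
    P=np.stack([(u-K[0,2])/K[0,0]*z,(v-K[1,2])/K[1,1]*z,z],-1)
    T=np.linalg.inv(d["world_to_cam"]);W=P@T[:3,:3].T+T[:3,3];W[z==0]=np.nan
    return W
E
python3 - <<'E'
from h import *
c=[]
for n,(u0,v0,u1,v1) in(("scene",(225,155,325,305)),("side",(195,155,295,305))):
    d=np.load(n+"0.npz");W=cloud(d);c.append(cv2.resize(d["frame"][v0:v1,u0:u1,::-1],None,fx=4,fy=4,interpolation=cv2.INTER_CUBIC))
    R=W[v0:v1,u0:u1].reshape(-1,3)
    for lo,hi in((.008,.016),(.04,.1),(.16,.3)):
        m=(R[:,2]>lo)&(R[:,2]<hi)&(abs(R[:,1])<.5);print(n,lo,m.sum(),np.nanmedian(R[m],0).round(3),np.nanmin(R[m],0).round(3),np.nanmax(R[m],0).round(3))
    hs=cv2.cvtColor(d["frame"],cv2.COLOR_RGB2HSV)
    for nm,(u,v) in ({"headtop":(272,180),"tube":(272,220),"jar":(290,265),"tape":(227,215)} if n=="scene" else {"head":(245,175),"tube":(244,210),"jar":(260,200),"tape":(261,260)}).items(): print(n,nm,W[v,u].round(3))
cv2.imwrite("pics/c.png",np.hstack(c))
E
```

```text
scene 0.008 1416 [ 0.511 -0.04   0.013] [ 0.462 -0.206  0.008] [0.919 0.388 0.016]
scene 0.04 2267 [ 0.535 -0.042  0.052] [ 0.459 -0.21   0.04 ] [0.872 0.473 0.1  ]
scene 0.16 328 [ 0.508 -0.053  0.189] [ 0.487 -0.091  0.16 ] [0.551 0.004 0.234]
scene headtop [ 0.502 -0.076  0.201]
scene tube [ 0.518 -0.057  0.094]
scene jar [ 0.489 -0.178  0.063]
scene tape [0.499 0.139 0.013]
side 0.008 1268 [ 0.5   -0.023  0.013] [ 0.381 -0.444  0.008] [0.708 0.158 0.016]
side 0.04 1274 [ 0.542 -0.028  0.055] [ 0.374 -0.48   0.04 ] [0.709 0.281 0.1  ]
side 0.16 515 [ 0.524 -0.023  0.187] [ 0.487 -0.086  0.16 ] [0.611 0.013 0.245]
side head [ 0.521 -0.037  0.18 ]
side tube [ 0.525 -0.021  0.095]
side jar [ 0.485 -0.159  0.063]
side tape [0.486 0.089 0.02 ]
```

View pics/c.png

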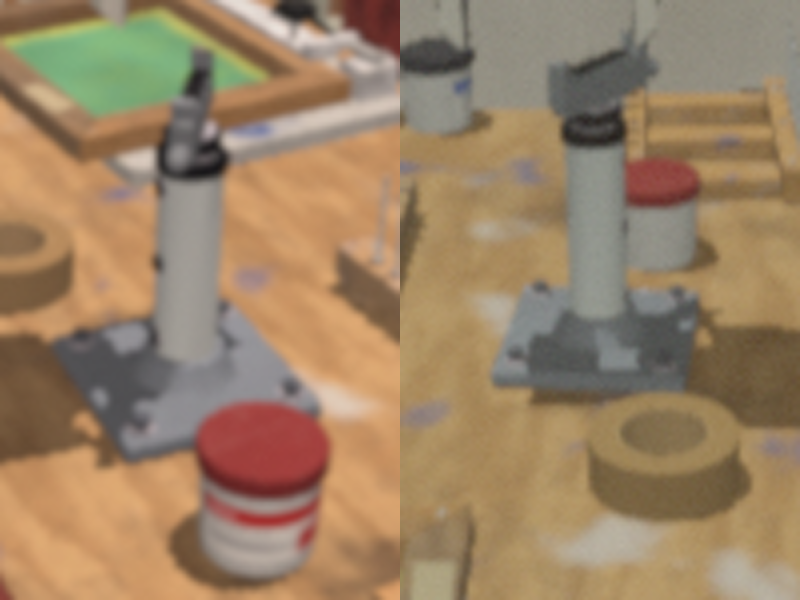

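Run:
```python
from h import *
from workcell import robot,optics
def ray(d,u,v,z):
    K=d["mtx"];T=np.linalg.inv(d["world_to_cam"]);r=T[:3,:3]@np.array([(u-K[0,2])/K[0,0],(v-K[1,2])/K[1,1],1]);o=T[:3,3];return (o+r*(z-o[2])/r[2]).round(4)
D={n:np.load(n+"0.npz") for n in("scene","side")}
for n,off,cs in(("scene",(225,155),[(55,345),(130,453),(318,402),(228,302)]),("side",(195,155),[(130,286),(298,290),(288,380),(93,378)])):
    p=np.array([ray(D[n],off[0]+a/4,off[1]+b/4,.012) for a,b in cs]);print(n,p[:,:2].tolist(),p.mean(0))
    W=cloud(D[n]);m=(W[...,2]>.168)&(W[...,2]<.23)&(np.hypot(W[...,0]-.52,W[...,1]+.04)<.1)
    v,u=np.nonzero(m);P=W[m];k=np.argsort(P[:,1])
    # per-row/col summary
    print(n,[(P[i].round(3).tolist()) for i in k[::max(1,len(k)//18)]])
print(robot.sense()["ee_pos"])
d=optics.grab_frame("wrist");np.savez("wrist0.npz",**d);print(d["mtx"].round(1).tolist(),d["hand_eye"].round(3).tolist())
cv2.imwrite("pics/w.png",cv2.resize(d["frame"][:,:,::-1],None,fx=1.5,fy=1.5,interpolation=cv2.INTER_CUBIC))
```

```text
scene [[0.4714, 0.0133], [0.4605, -0.0989], [0.577, -0.106], [0.5884, 0.0081]] [ 0.524325 -0.045875  0.012   ]
scene [[0.49, -0.091, 0.175], [0.498, -0.086, 0.175], [0.49, -0.08, 0.176], [0.5, -0.078, 0.177], [0.505, -0.076, 0.191], [0.499, -0.075, 0.181], [0.495, -0.073, 0.185], [0.498, -0.071, 0.2], [0.517, -0.064, 0.184], [0.528, -0.051, 0.176], [0.527, -0.044, 0.192], [0.539, -0.036, 0.189], [0.546, -0.028, 0.187], [0.547, -0.021, 0.201], [0.548, -0.017, 0.199], [0.597, -0.01, 0.226], [0.502, -0.008, 0.222], [0.604, -0.007, 0.228], [0.597, 0.002, 0.219]]
side [[0.5742, -0.0989], [0.4611, -0.0904], [0.4707, 0.0292], [0.5884, 0.0246]] [ 0.5236   -0.033875  0.012   ]
side [[0.493, -0.086, 0.179], [0.495, -0.07, 0.176], [0.497, -0.065, 0.188], [0.514, -0.061, 0.193], [0.507, -0.056, 0.168], [0.51, -0.05, 0.178], [0.512, -0.046, 0.172], [0.517, -0.041, 0.179], [0.526, -0.036, 0.193], [0.526, -0.031, 0.172], [0.531, -0.026, 0.174], [0.533, -0.021, 0.176], [0.537, -0.017, 0.19], [0.551, -0.014, 0.188], [0.539, -0.013, 0.191], [0.542, -0.011, 0.19], [0.501, 0.004, 0.218], [0.603, 0.008, 0.228], [0.603, 0.011, 0.227]]
[5.49520438e-01 1.20512347e-04 2.17925884e-01]
[[297.3, 0.0, 253.1], [0.0, 297.3, 185.2], [0.0, 0.0, 1.0]] [[-0.0, -0.959, -0.282, 0.079], [1.0, -0.0, -0.0, -0.0], [0.0, -0.282, 0.959, -0.166], [0.0, 0.0, 0.0, 1.0]]
```

View pics/w.png

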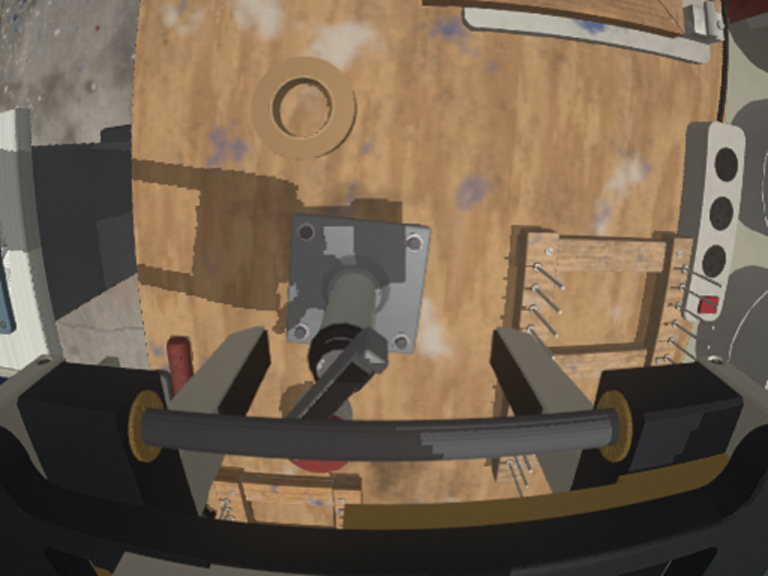

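The wrist view shows the bar running from (365,355) down-left to about (300,415), with the plate centre near (357,285). The nose points towards (-0.62,-0.79) and the holes look to about world -x. So the head is at about +52° in the world, and the plate's yaw is about -4.5°. I'll go above the head with the gripper turned to match.

>>> drive_tool --linear '[[-0.12,-0.2,0.2],[-0.25,-0.4,0.4],[-0.25,-0.4,0.4],[-0.25,-0.4,0.4],[-0.25,-0.4,0.4],[-0.25,-0.4,0.4],[-0.25,-0.4,0.4],[-0.25,-0.4,0.4],[-0.25,-0.4,0.4]]' --delta_rot '[[0,0,-0.15],[0,0,-0.3],[0,0,-0.45],[0,0,-0.6],[0,0,-0.75],[0,0,-0.84],[0,0,-0.84],[0,0,-0.84],[0,0,-0.84]]' --claw '[1,1,1,1,1,1,1,1,1]'

```text
time: 0.9
ee_pos: [0.5249, -0.0399, 0.2584]
tool_rot: [-0.0, 0.898, 0.441, -0.0]
ft_force: [0.1, -0.5, 0.1]
width: 0.0927
gripper_force: 0.0
```

```bash
cat >> h.py <<'E'
from scipy.spatial.transform import Rotation as Ro
def wray(d,s,u,v,z):
    K=d["mtx"];x=np.array([u-K[0,2],v-K[1,2]]);r=np.hypot(*x);t=r/K[0,0]
    c=np.r_[np.sin(t)*x/max(r,1e-9),np.cos(t)];H=d["hand_eye"]
    q=s["tool_rot"];T=Ro.from_quat(np.r_[q[1:],q[0]]).as_matrix()
    o=T@H[:3,3]+s["ee_pos"];w=T@H[:3,:3]@c
    return o+w*(z-o[2])/w[2]
E
python3 - <<'E'
from h import *
from workcell import robot,optics
s=robot.sense();print(s["ee_pos"],s["tool_rot"],s["q"].round(2),s["time"])
d=optics.grab_frame("wrist");np.savez("wrist1.npz",**d,ee_pos=s["ee_pos"],tool_rot=s["tool_rot"])
cv2.imwrite("pics/w1.png",cv2.resize(d["frame"][100:340,120:400,::-1],None,fx=2.5,fy=2.5,interpolation=cv2.INTER_CUBIC))
E
```

```text
[ 0.52489752 -0.03990504  0.25844869] [-1.52359353e-04  8.97512803e-01  4.40988343e-01 -1.63682255e-04] [-0.29  0.19  1.52  0.    1.43  0.37] 0.9
```

View pics/w1.png

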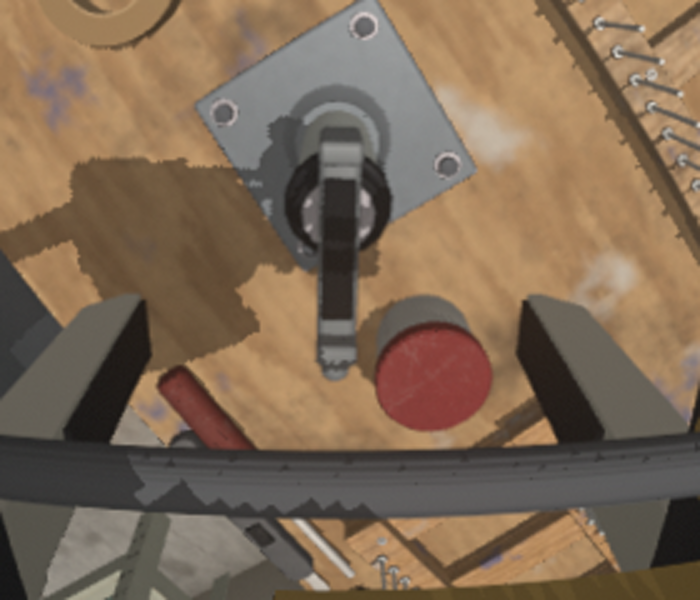

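The view is sharp. In crop pixels: bolts at (364,26), (223,112) and (447,164), collar centred about (339,202), black top strip from (341,178) to (337,320), nose tip at (334,375).

Run:
```python
from h import *
d=np.load("wrist1.npz");f=lambda u,v,z:wray(d,d,120+(u+.5)/2.5-.5,100+(v+.5)/2.5-.5,z)
b=[f(*p,.013) for p in((223,112),(364,26),(447,164))]
print("plate centre",(b[0]+b[2])/2,"edges",[np.degrees(np.arctan2(*(q-p)[[1,0]])) for p,q in((b[0],b[1]),(b[1],b[2]))], [np.linalg.norm(q-p) for p,q in((b[0],b[1]),(b[1],b[2]))])
b=[f(*p,.012) for p in((195,104),(378,-2),(476,170))]
print("plate corners",b,"edges",[np.degrees(np.arctan2(*(q-p)[[1,0]])) for p,q in((b[0],b[1]),(b[1],b[2]))], [np.linalg.norm(q-p) for p,q in((b[0],b[1]),(b[1],b[2]))])
print("collar",np.mean([f(*p,.153) for p in((285,202),(391,202),(339,148),(339,257))],0))
for H in(.18,.185,.19,.195,.2):
    p,q=f(341,178,H),f(337,320,H);e=(p-q)/np.linalg.norm(p-q);print(H,np.linalg.norm(p-q),np.degrees(np.arctan2(e[1],e[0])),q+e*36)if 0 else print(H,np.linalg.norm(p-q),np.degrees(np.arctan2(e[1],e[0])),q+e*.036)
```

```text
plate centre [ 0.52675455 -0.03817761  0.013     ] edges [np.float64(-6.504889755556107), np.float64(-95.92152692148068)] [np.float64(0.09221289386428978), np.float64(0.0914295805687509)]
plate corners [array([0.47577971, 0.02606605, 0.012     ]), array([0.59287801, 0.0097377 , 0.012     ]), array([ 0.57931783, -0.10232005,  0.012     ])] edges [np.float64(-7.938214028568135), np.float64(-96.89985161431566)] [np.float64(0.11823124038138458), np.float64(0.11287523650668656)]
collar [ 0.52782339 -0.03786612  0.153     ]
0.18 0.05261358427051763 50.92874475498228 [ 0.52779882 -0.03831273  0.18      ]
0.185 0.05153876383853679 50.92874475498233 [ 0.52918026 -0.03648781  0.185     ]
0.19 0.050463943406556 50.928744754982255 [ 0.53056169 -0.0346629   0.19      ]
0.195 0.04938912297457523 50.92874475498219 [ 0.53194312 -0.03283799  0.195     ]
0.2 0.04831430254259439 50.92874475498223 [ 0.53332456 -0.03101307  0.2       ]
```

Run:
```python
from h import *
d=np.load("wrist1.npz")
for c in((338,200),(338,250),(338,300),(342,145),(338,340),(364,60),(250,100)):
    u=120+c[0]/2.5;v=100+c[1]/2.5;z=np.median(d["depth"][int(v)-1:int(v)+2,int(u)-1:int(u)+2])
    o=wray(d,d,u,v,.0);K=d["mtx"]
    # height whose optical-axis depth equals z
    q=d["tool_rot"];T=Ro.from_quat(np.r_[q[1:],q[0]]).as_matrix();H=d["hand_eye"];ax=T@H[:3,2];O=T@H[:3,3]+d["ee_pos"]
    w=o-O;print(c,(O+w*z/(w@ax)).round(4))
```

```text
(338, 200) [ 0.5348 -0.0286  0.1921]
(338, 250) [ 0.5243 -0.0422  0.1923]
(338, 300) [ 0.5134 -0.0564  0.1924]
(342, 145) [ 0.5478 -0.0136  0.2003]
(338, 340) [ 0.505  -0.0673  0.1953]
(364, 60) [ 0.5659 -0.0136  0.0126]
(250, 100) [0.5019 0.0077 0.0125]
```

>>> drive_tool --linear '[[0.02,0.015,-0.2],[0.02,0.015,-0.4],[0.02,0.015,-0.55],[0.02,0.015,-0.7],[0.02,0.015,-0.8],[0.02,0.015,-0.88],[0.02,0.015,-0.88],[0.02,0.015,-0.88],[0.02,0.015,-0.88]]' --delta_rot '[[0,0,-0.027],[0,0,-0.027],[0,0,-0.027],[0,0,-0.027],[0,0,-0.027],[0,0,-0.027],[0,0,-0.027],[0,0,-0.027],[0,0,-0.027]]' --claw '[1,1,1,1,1,1,1,1,1]'

```text
time: 1.7
ee_pos: [0.5276, -0.0386, 0.1715]
tool_rot: [0.0, 0.903, 0.431, 0.001]
ft_force: [-0.2, 0.1, -0.0]
width: 0.0929
gripper_force: 0.0
```

>>> drive_tool --linear '[[0,0,0],[0,0,0],[0,0,0],[0,0,0],[0,0,0],[0,0,0],[0,0,0],[0,0,0],[0,0,0],[0,0,0],[0,0,0],[0,0,0],[0,0,0],[0,0,0],[0,0,0],[0,0,0]]' --delta_rot '[[0,0,0],[0,0,0],[0,0,0],[0,0,0],[0,0,0],[0,0,0],[0,0,0],[0,0,0],[0,0,0],[0,0,0],[0,0,0],[0,0,0],[0,0,0],[0,0,0],[0,0,0],[0,0,0]]' --claw '[0.5,0.3,0.2,0.1,0.1,0.1,0.1,0.1,0.1,0.1,0.1,0.1,0.1,0.1,0.1,0.1]' --grip_force 20

```text
time: 3.03
ee_pos: [0.5273, -0.0387, 0.1707]
tool_rot: [0.0, 0.903, 0.43, 0.0]
ft_force: [1.2, -1.6, -1.7]
width: 0.0137
gripper_force: 20.0
```

>>> drive_tool --linear '[[0,0,0],[0,0,0],[0,0,0],[0,0,0],[0,0,0],[0,0,0],[0,0,0],[0,0,0],[0,0,0],[0,0,0],[0,0,0],[0,0,0]]' --delta_rot '[[0,0,-0.08],[0,0,-0.16],[0,0,-0.24],[0,0,-0.32],[0,0,-0.4],[0,0,-0.48],[0,0,-0.56],[0,0,-0.64],[0,0,-0.72],[0,0,-0.8],[0,0,-0.8],[0,0,-0.8]]' --claw '[0.1,0.1,0.1,0.1,0.1,0.1,0.1,0.1,0.1,0.1,0.1,0.1]'

```text
time: 4.03
ee_pos: [0.5274, -0.0388, 0.1707]
tool_rot: [0.0, 0.991, 0.131, 0.0]
ft_force: [3.5, -1.6, -2.1]
width: 0.0141
gripper_force: 20.0
```

Low forces, so the turn is going well. I'll finish it to the plate's yaw: 0.47 more, which makes -57° in total.

>>> drive_tool --linear '[[0,0,0],[0,0,0],[0,0,0],[0,0,0],[0,0,0],[0,0,0],[0,0,0],[0,0,0],[0,0,0]]' --delta_rot '[[0,0,-0.08],[0,0,-0.16],[0,0,-0.24],[0,0,-0.32],[0,0,-0.4],[0,0,-0.47],[0,0,-0.47],[0,0,-0.47],[0,0,-0.47]]' --claw '[0.1,0.1,0.1,0.1,0.1,0.1,0.1,0.1,0.1]'

```text
time: 4.78
ee_pos: [0.5273, -0.0388, 0.1707]
tool_rot: [0.0, 0.999, -0.053, 0.0]
ft_force: [4.4, -3.3, -2.8]
width: 0.0137
gripper_force: 20.0
```

Run:
```python
from h import *
from workcell import robot,optics
s=robot.sense();print(s["ee_pos"],s["tool_rot"],s["ft_force"],s["torque"])
q=s["tool_rot"];T=Ro.from_quat(np.r_[q[1:],q[0]]).as_matrix();print("closing dir",np.degrees(np.arctan2(T[1,1],T[0,1])))
d=optics.grab_frame("wrist");np.savez("wrist2.npz",**d,ee_pos=s["ee_pos"],tool_rot=s["tool_rot"])
e=optics.grab_frame("scene")
cv2.imwrite("pics/w2.png",np.hstack([cv2.resize(d["frame"][60:300,130:380,::-1],(500,480),interpolation=cv2.INTER_CUBIC),cv2.resize(e["frame"][140:300,230:330,::-1],(300,480),interpolation=cv2.INTER_CUBIC)]))
```

```text
[ 0.52727188 -0.03877408  0.17065276] [ 2.13702849e-04  9.98612282e-01 -5.26629080e-02  2.88828723e-04] [ 4.44784603 -3.28313162 -2.83789498] [-0.57648883 -0.53298944 -0.0838254 ]
closing dir -96.03752484212379
```

View pics/w2.png

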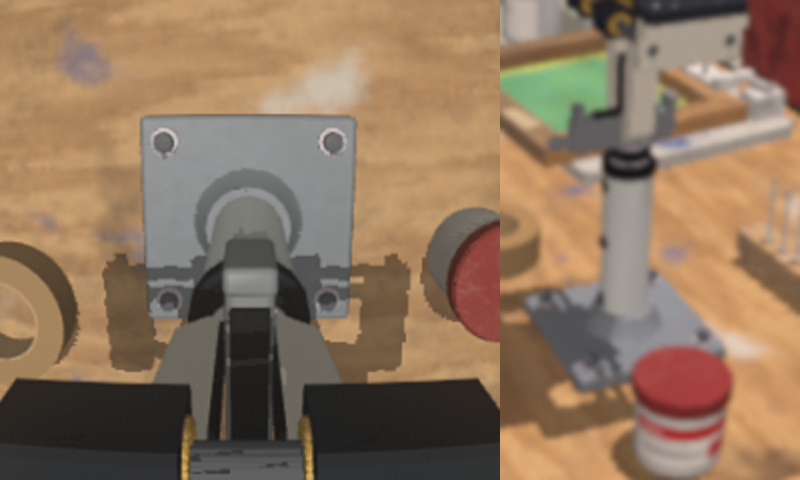

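The bar now lines up with the plate: wrist bar at u≈250, plate edges at 141 and 356, and the nose is over the hole side. Now the gentle lift.

>>> drive_tool --linear '[[0,0,0.01],[0,0,0.02],[0,0,0.03],[0,0,0.04],[0,0,0.05],[0,0,0.06],[0,0,0.07],[0,0,0.08],[0,0,0.08]]' --delta_rot '[[0,0,0],[0,0,0],[0,0,0],[0,0,0],[0,0,0],[0,0,0],[0,0,0],[0,0,0],[0,0,0]]' --claw '[0.1,0.1,0.1,0.1,0.1,0.1,0.1,0.1,0.1]'

```text
time: 5.63
ee_pos: [0.527, -0.0388, 0.1778]
tool_rot: [0.0, 0.999, -0.053, -0.0]
ft_force: [4.2, -4.1, -7.5]
width: 0.014
gripper_force: 20.0
```

>>> drive_tool --linear '[[0,0,0.005],[0,0,0.01],[0,0,0.015],[0,0,0.015]]' --delta_rot '[[0,0,0],[0,0,0],[0,0,0],[0,0,0]]' --claw '[0.1,0.1,0.1,0.1]'

```text
time: 5.97
ee_pos: [0.527, -0.0387, 0.1792]
tool_rot: [0.0, 0.999, -0.053, -0.0]
ft_force: [4.3, -4.7, -8.8]
width: 0.014
gripper_force: 20.0
```

>>> drive_tool --linear '[[0,0,0.005],[0,0,0.01],[0,0,0.015],[0,0,0.015]]' --delta_rot '[[0,0,0],[0,0,0],[0,0,0],[0,0,0]]' --claw '[0.1,0.1,0.1,0.1]'

```text
time: 6.3
ee_pos: [0.527, -0.0387, 0.1807]
tool_rot: [0.0, 0.999, -0.053, -0.0]
ft_force: [4.6, -3.8, -9.2]
width: 0.0136
gripper_force: 20.0
```

>>> drive_tool --linear '[[0,0,0.005],[0,0,0.01],[0,0,0.015],[0,0,0.015]]' --delta_rot '[[0,0,0],[0,0,0],[0,0,0],[0,0,0]]' --claw '[0.1,0.1,0.1,0.1]'

```text
time: 6.63
ee_pos: [0.5269, -0.0387, 0.1821]
tool_rot: [0.0, 0.999, -0.053, -0.0]
ft_force: [4.0, -4.9, -8.7]
width: 0.0141
gripper_force: 20.0
```

>>> drive_tool --linear '[[0,0,0.005],[0,0,0.01],[0,0,0.015],[0,0,0.015]]' --delta_rot '[[0,0,0],[0,0,0],[0,0,0],[0,0,0]]' --claw '[0.1,0.1,0.1,0.1]'

```text
time: 6.97
ee_pos: [0.527, -0.0387, 0.1836]
tool_rot: [0.0, 0.999, -0.053, -0.0]
ft_force: [4.6, -4.1, -8.1]
width: 0.014
gripper_force: 20.0
```

>>> drive_tool --linear '[[0,0,0.005],[0,0,0.01],[0,0,0.015],[0,0,0.015]]' --delta_rot '[[0,0,0],[0,0,0],[0,0,0],[0,0,0]]' --claw '[0.1,0.1,0.1,0.1]'

```text
time: 7.3
ee_pos: [0.5269, -0.0387, 0.1851]
tool_rot: [0.0, 0.999, -0.053, -0.0]
ft_force: [4.5, -4.4, -8.8]
width: 0.0137
gripper_force: 20.0
```

>>> drive_tool --linear '[[0,0,0.005],[0,0,0.01],[0,0,0.015],[0,0,0.015]]' --delta_rot '[[0,0,0],[0,0,0],[0,0,0],[0,0,0]]' --claw '[0.1,0.1,0.1,0.1]'

```text
time: 7.63
ee_pos: [0.527, -0.0387, 0.1866]
tool_rot: [0.0, 0.999, -0.053, -0.0]
ft_force: [4.7, -4.8, -9.5]
width: 0.0136
gripper_force: 20.0
```

Run:
```python
from h import *
from workcell import robot,optics
s=robot.sense()
q=s["tool_rot"];T=Ro.from_quat(np.r_[q[1:],q[0]]).as_matrix()
W={}
for n,uv in(("scene",None),):
    d=optics.grab_frame(n);w=cloud(d)
    m=(np.hypot(w[...,0]-.495,w[...,1]+.035)<.03)&(w[...,2]>.16)&(w[...,2]<.24)
    print(s["ee_pos"],np.nanpercentile(w[m][:,2],[2,50,95]))
d=np.load("scene0.npz")
```

```text
[ 0.52695733 -0.03874091  0.18660112] [0.16279775 0.19957821 0.23241151]
```

>>> drive_tool --linear '[[0,0,0.005],[0,0,0.01],[0,0,0.015],[0,0,0.015]]' --delta_rot '[[0,0,0],[0,0,0],[0,0,0],[0,0,0]]' --claw '[0.1,0.1,0.1,0.1]'

```text
time: 8.02
ee_pos: [0.5269, -0.0387, 0.1881]
tool_rot: [0.0, 0.999, -0.053, -0.0]
ft_force: [4.7, -4.0, -9.5]
width: 0.014
gripper_force: 20.0
```

>>> drive_tool --linear '[[0,0,0.005],[0,0,0.01],[0,0,0.015],[0,0,0.015]]' --delta_rot '[[0,0,0],[0,0,0],[0,0,0],[0,0,0]]' --claw '[0.1,0.1,0.1,0.1]'

```text
time: 8.35
ee_pos: [0.5269, -0.0387, 0.1896]
tool_rot: [0.0, 0.999, -0.053, -0.0]
ft_force: [5.4, -3.9, -9.4]
width: 0.0141
gripper_force: 20.0
```

Run:
```python
from h import *
from workcell import robot,optics
s=robot.sense();d=optics.grab_frame("wrist");a=np.load("wrist2.npz")
# head in tool frame: depth along the bar column (lip) before and now
for n,f in(("before",a),("now",d)):
    for u,v in((255,196),(255,200),(255,220),(256,240),(256,255)): print(n,u,v,round(float(np.median(f["depth"][v-1:v+2,u-1:u+2])),4))
print(s["ee_pos"],s["ft_force"])
```

```text
before 255 196 0.1449
before 255 200 0.1451
before 255 220 0.1561
before 256 240 0.1599
before 256 255 0.1623
now 255 196 0.1443
now 255 200 0.1446
now 255 220 0.1566
now 256 240 0.1597
now 256 255 0.1629
[ 0.52693889 -0.0387309   0.18959184] [ 5.39529565 -3.87150809 -9.39140465]
```

No slip: the head is unchanged in the tool frame after 19 mm of lift. Carrying on.

>>> drive_tool --linear '[[0,0,0.005],[0,0,0.01],[0,0,0.015],[0,0,0.015]]' --delta_rot '[[0,0,0],[0,0,0],[0,0,0],[0,0,0]]' --claw '[0.1,0.1,0.1,0.1]'

```text
time: 8.73
ee_pos: [0.527, -0.0387, 0.1913]
tool_rot: [0.0, 0.999, -0.053, -0.0]
ft_force: [4.5, -4.3, -8.2]
width: 0.0137
gripper_force: 20.0
```

>>> drive_tool --linear '[[0,0,0.005],[0,0,0.01],[0,0,0.015],[0,0,0.015]]' --delta_rot '[[0,0,0],[0,0,0],[0,0,0],[0,0,0]]' --claw '[0.1,0.1,0.1,0.1]'

```text
time: 9.07
ee_pos: [0.5273, -0.0388, 0.1938]
tool_rot: [0.0, 0.999, -0.053, 0.0]
ft_force: [1.8, -4.2, 0.2]
width: 0.0139
gripper_force: 20.0
```

The force dropped to 0 and the x load eased, so that's probably the click. I'll check the hole in the images.

Run:
```python
from h import *
from workcell import robot,optics
a=np.load("scene0.npz");e=optics.grab_frame("scene");s=optics.grab_frame("side");b=np.load("side0.npz")
L=[]
for f,(u0,v0) in((a,(247,185)),(e,(247,185)),(b,(225,180)),(s,(225,180))):
    L.append(cv2.resize(f["frame"][v0:v0+60,u0:u0+40,::-1],(200,300),interpolation=cv2.INTER_CUBIC))
cv2.imwrite("pics/k.png",cv2.resize(np.hstack(L),None,fx=1,fy=1))
print(robot.sense()["ft_force"])
```

```text
[ 3.19558263 -2.55082324  0.38887112]
```

View pics/k.png

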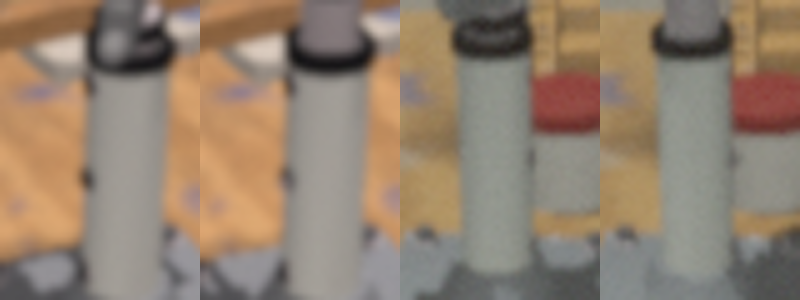

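The middle hole now looks filled by a grey stub (263,220 in the scene view, 251,211 in the side view). I'll release, back off and look at it close up from the hole side.

>>> drive_tool --linear '[[0,0,0],[0,0,0],[0,0,0],[0,0,0],[0,0,0],[0,0,0],[0,0,0],[0,0,0.1],[0,0,0.3],[0,0,0.5],[0,0,0.7],[0,0,0.7],[0,0,0.7]]' --delta_rot '[[0,0,0],[0,0,0],[0,0,0],[0,0,0],[0,0,0],[0,0,0],[0,0,0],[0,0,0],[0,0,0],[0,0,0],[0,0,0],[0,0,0],[0,0,0]]' --claw '[0.3,0.5,0.6,0.7,0.7,0.7,0.7,0.7,0.7,0.7,0.7,0.7,0.7]'

```text
time: 10.25
ee_pos: [0.5277, -0.0387, 0.2651]
tool_rot: [0.0, 0.999, -0.054, 0.002]
ft_force: [0.6, -0.6, 0.5]
width: 0.0648
gripper_force: 0.0
```

>>> drive_tool --linear '[[-0.1,0,0],[-0.2,0,0],[-0.3,0,0],[-0.4,0,0],[-0.4,0,0],[-0.4,0,0],[-0.4,0,0],[-0.4,0,0],[-0.4,0,0],[-0.4,0,0]]' --delta_rot '[[0,0,0.15],[0,0,0.3],[0,0,0.45],[0,0,0.6],[0,0,0.75],[0,0,0.9],[0,0,1],[0,0,1],[0,0,1],[0,0,1]]' --claw '[0.7,0.7,0.7,0.7,0.7,0.7,0.7,0.7,0.7,0.7]'

```text
time: 11.08
ee_pos: [0.4867, -0.0384, 0.263]
tool_rot: [-0.0, 0.944, 0.331, -0.001]
ft_force: [0.2, 0.5, -0.2]
width: 0.0651
gripper_force: 0.0
```

>>> drive_tool --linear '[[0,0,0],[0,0,0],[0,0,0],[0,0,0],[0,0,0],[0,0,0],[0,0,0],[0,0,0],[0,0,0]]' --delta_rot '[[0,0,0.15],[0,0,0.3],[0,0,0.45],[0,0,0.6],[0,0,0.75],[0,0,0.9],[0,0,1],[0,0,1],[0,0,1]]' --claw '[0.7,0.7,0.7,0.7,0.7,0.7,0.7,0.7,0.7]'

```text
time: 11.83
ee_pos: [0.4869, -0.0385, 0.2634]
tool_rot: [-0.0, 0.745, 0.667, -0.0]
ft_force: [-0.2, 0.3, -1.3]
width: 0.0647
gripper_force: 0.0
```

>>> drive_tool --linear '[[0,0,0],[0,0,0],[0,0,0],[0,0,0],[0,0,0],[0,0,0],[0,0,0],[0,0,0],[0,0,0]]' --delta_rot '[[0,0,0.15],[0,0,0.3],[0,0,0.45],[0,0,0.6],[0,0,0.75],[0,0,0.9],[0,0,1],[0,0,1],[0,0,1]]' --claw '[0.7,0.7,0.7,0.7,0.7,0.7,0.7,0.7,0.7]'

```text
time: 12.58
ee_pos: [0.487, -0.0385, 0.2636]
tool_rot: [-0.0, 0.434, 0.901, 0.0]
ft_force: [0.7, 0.3, -1.1]
width: 0.0651
gripper_force: 0.0
```

Run:
```python
from h import *
from workcell import robot,optics
s=robot.sense();print(s["ee_pos"],s["q"].round(2),s["time"],s["width"])
d=optics.grab_frame("wrist");np.savez("wrist3.npz",**d,ee_pos=s["ee_pos"],tool_rot=s["tool_rot"])
cv2.imwrite("pics/w3.png",cv2.resize(d["frame"][:,:,::-1],None,fx=1.5,fy=1.5,interpolation=cv2.INTER_CUBIC))
```

```text
[ 0.48699116 -0.03847152  0.26357017] [-0.31  0.12  1.6   0.    1.42 -0.98] 12.5833 0.06514295958592074
```

View pics/w3.png

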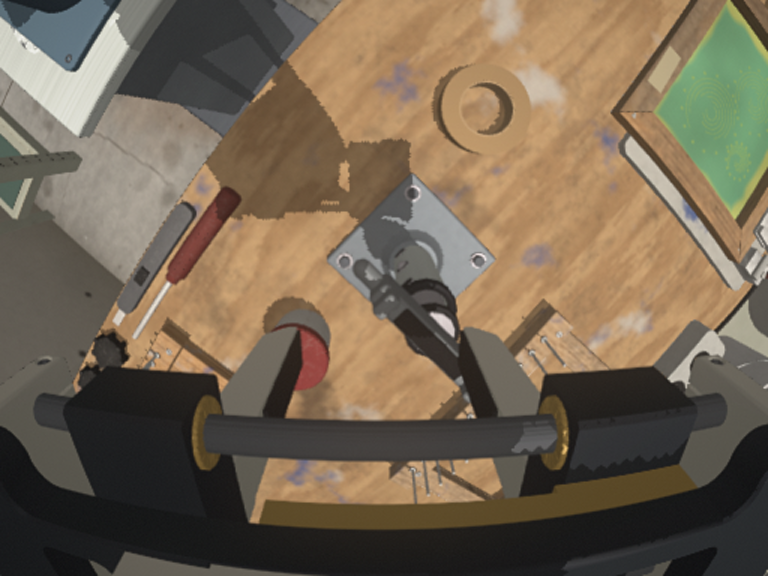

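The wrist view shows the tube's hole side at about (400,255). I'll zoom in there.

Run:
```python
from h import *
d=np.load("wrist3.npz")
cv2.imwrite("pics/z.png",cv2.resize(d["frame"][140:220,225:325,::-1],None,fx=7,fy=7,interpolation=cv2.INTER_CUBIC))
```

```text
(no output)
```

View pics/z.png

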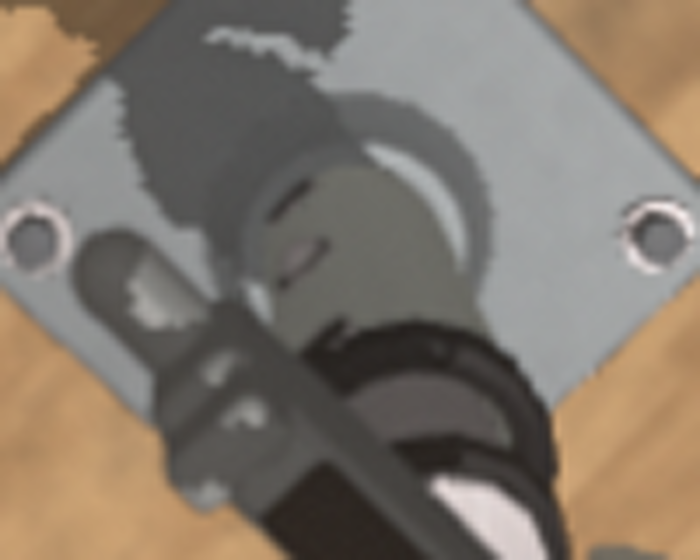

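At (300,265) in the crop the middle hole is filled by the bright button, while the holes above and below it are still dark. The jar and tape look undisturbed and the gripper is clear, so I'll hand in.

```bash
python3 -c "
from workcell import robot;print(robot.sign_off())"
```

```text
the job is handed in; nothing more can be done
None
```

The head is turned so its nose is on the hole side, the button has snapped out through the middle hole (pull stayed under 10 N at every reading), the gripper is clear, and the jar and tape roll were not touched; the job is handed in.

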